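Check two staple tins for a stiff hinge

TASK

One of the two white-lidded blue staple tins has a stiff hinge: lift each lid by its brass pull bar about half way to upright and let go, and the free lid will drop shut by itself while the stiff one stays up. Set the tin whose lid swings freely down flat, shut, inside the cork-lined wooden tray, and leave the stiff one where it stands with its lid still up.

Things in the scene. Friction and masses are not known exactly. Their poses are not given: they have to be found in the camera images.
- lid_a: White lid of one of two blue tins. Tin: 60 mm deep (x), 56 wide (y), 38 high shut, 0.4 kg, loose. Origin: mid hinge, on the far rim, 34 mm above the tin's underside. Shut: x away from robot, y along hinge, z up; tin centre 30 mm along -x. Pitch = opening (0 shut, 1.5 rad most). Brass bar (pinch its ends from above): 22 mm along y, 12 thick, centre 80 mm along -x, 2 along +z, 20 in front of the tin
- lid_b: Lid of the other tin: same look, sizes, axes and bar. Either may be the stiff one; places are mixed. Let go at 0.5 to 1 rad, a free lid falls shut within 0.5 s; the stiff one (0.04 N m hinge friction) stays. Lifted slowly along the arc, the tin stays put. The bar pivots in the grip; below it is only table, 30 mm lower. Carry a shut tin by its two sides, 56 mm apart
- tray: fixed shallow wooden tray lined with cork, 170 mm (x) by 160 mm (y) outside, 160 by 150 mm inside, 16 mm high, floor 5 to 6 mm above the table. Origin: centre of its underside; z up.

How it is judged:
On the way:
1. the freely swinging lid has been lifted well open (30 degrees or more) (angle between lid_a's own z axis and vertical above 0.5 rad), for 0.05 s.
At the end, for the whole second after the job is handed in: The tin with the free lid rests flat on the tray's floor, its hinge line's middle inside the tray's walls, lid shut (within 7 degrees of level); the stiff tin's hinge is within 40 mm of where it began and its lid stands open by 20 degrees or more; both are released and at rest (x of lid_a in the frame of tray between -0.08 and 0.08 m and y of lid_a in the frame of tray between -0.075 and 0.075 m and z of lid_a in the frame of tray between 0.036 and 0.046 m and angle between lid_a's own z axis and vertical below 0.12 rad and linear speed of each of lid_a, lid_b below 0.02 m/s and angle between lid_b's own z axis and vertical above 0.35 rad and distance of lid_b from where it was at the start of the episode below 0.04 m); the robot touches nothing.
It fails at once if the free tin is thrown, or dropped from more than about 13 cm (linear speed of lid_a above 1.6 m/s).
It also fails if it takes over 72 s, if anything falls off the work surface, if the arm or the gripper's body presses on something with over 40 N, if the wrist force passes 120 N, or if a joint passes its speed limit or range.

ROBOT

A 6-joint arm with a two-finger parallel gripper is mounted at the origin on the work surface. World frame = base frame: x ahead of the robot, y to its left, z up, the work surface at z = 0. Lengths are in m, angles in rad, forces in N, time in s.
With the tool pointing down it reaches from about 0.4 to 0.825 m from the base axis. Payload 7 kg.
Tool frame: the origin (TCP) lies midway between the tips of the shut fingers; the grasp point (between the pads) lies 19 mm behind it; z points along the fingers, y is the direction in which the jaws open and shut (so a half turn about z gives the same grasp; the last joint's range is limited). The gripper opens to 88 mm and grips with 3 to 60 N. Pads are 19 mm wide; open, the fingers measure 130 mm over their backs; the gripper's body (78 mm by 193 mm) begins 47 mm behind the grasp point.
Start: joints at [-0.942, 0.359, 0.012, 0, -1.224, -0.288], TCP at [0.226, -0.636, 0.227] pointing down, gripper open.
Joint ranges: [-3.07, 3.07], [-1.43, 2.12], [-1.02, 1.25], [-3.03, 1.67], [-3.05, -0], [-3.03, 3.03]. Speed limits (rad/s): [2.39, 2.39, 3.01, 3.14, 3.14, 3.14].

INTERFACE

Orientations are given as [roll, pitch, yaw] about the fixed x, y, z axes, in that order (R = Rz(yaw) Ry(pitch) Rx(roll)).
In Python, from station import get_state, eyes, arm gives the robot as it stands. The module is installed in compiled form; this text tells all that it offers.
- The arm moves only by the tool jog_arm, never from a script. Its argument "commands" is one flat list of numbers, 7 for each row, row after row: the opening, from 0 (shut) to 1 (fully open), then the shift along the world's x, y, z in m, then the turn, a rotation vector about the world's x, y, z in degrees. A call has 1 to 5 rows; each row is the pose to reach, as a shift and turn from the pose commanded when the call began; what a row does not reach only later rows make up. A row lasts 1/12 s, in which the tool goes at most 41.7 mm and 7.16 degrees, less where a joint would pass 70% of its speed; a pose out of reach is approached as far as the arm can. A call with a gripper value outside its range is refused whole. The fingers move at their own pace and stop on an object; "grip_force" is the grip in N (left out, the last holds). Time passes only in rows, so rows that repeat a pose let the fingers close. It gives the time, the measured TCP pose, the force and the opening at its end, in the units of the state.
- get_state(): the state, without advancing time (a new reading comes with each control period).
- eyes.snapshot(name): name is "scene" or "side" or "wrist"; returns the picture (420x560x3 uint8, blue, green, red); there is no depth.
- eyes.get_calibration(name): a dict with "fx", "fy", "cx", "cy" (pixels), "R" (3x3) and "t" (3): a world point X has camera coordinates R X + t; the wrist camera has in their place "tool_from_camera" (4x4, takes a point from camera to tool coordinates, whose origin is the TCP and whose axes are the flange's). Camera axes: x right, y down, z forward; pixel columns grow to the right and rows downward; lengths in m; the calibration is good to about 2 mm. A picture is of the moment at which its call begins: read the wrist's pose just before it. get_calibration takes no time and is no camera call.
- arm.finish_job(): hands the job in, once; it reports no verdict.
The state is a dict: "clock": time; "joints": joint angles; "qd": joint speeds; "joint_efforts": joint torques, N m; "ee_pos": TCP position; "eef_rot": TCP orientation; "contact_force": force on the tool from outside, world axes, zero at the start; "ft_torque": the same for the moment, N m; "gripper_width": finger opening in m.
Only numpy, scipy, OpenCV 4.12 (cv2) and the standard library are available. Lean on these libraries where they do the work, as an engineer would, in place of code of your own. Each camera call takes 0.05 s, during which the arm holds its last target. There are 200 camera calls.

## Working session

There is one attempt and no reset: what is moved stays moved. The work goes in short steps, Python scripts to look and compute and a tool call to move; the robot and the scene stay as the last step left them, time stands still between calls to the robot, and variables do not carry over. Pictures are saved under pics/ and viewed, about 8 in all and at most 12, crops included, and the job is handed in when it is done.

Besides the shell and the picture viewer there is one more tool, called after "Request:" as name(argument=value, ...), one argument or row to a line, values as JSON. jog_arm: Moves the arm, as the interface text tells. Its arguments: {"type":"object","properties":{"commands":{"type":"array","items":{"type":"number"}},"grip_force":{"type":"number"}},"required":["commands"]}

```bash
mkdir -p pics; python3 - <<'E'
from station import get_state, eyes, arm
import cv2,numpy as np
a=eyes.snapshot("scene");b=eyes.snapshot("side")
cv2.imwrite("pics/scene0.png",a);cv2.imwrite("pics/side0.png",b)
s=get_state();print(s["clock"],s["ee_pos"],s["eef_rot"],s["gripper_width"])
for n in("scene","side"):
  c=eyes.get_calibration(n);print(n,{k:np.round(v,3).tolist() for k,v in c.items()})
E
```

```text
0.1 [ 0.22546002 -0.63578999  0.22573891] [ 3.14014388e+00 -1.37997618e-04 -2.80086613e+00] 0.0878066370121292
scene {'fx': 504.564, 'fy': 504.564, 'cx': 285.098, 'cy': 209.646, 'R': [[-0.244, 0.97, 0.018], [0.677, 0.183, -0.713], [-0.695, -0.161, -0.701]], 't': [0.14, -0.35, 1.435]}
side {'fx': 385.229, 'fy': 385.229, 'cx': 268.137, 'cy': 207.217, 'R': [[0.905, -0.426, 0.003], [-0.235, -0.504, -0.831], [0.356, 0.751, -0.556]], 't': [-0.507, 0.2, 0.595]}
```

View pics/scene0.png

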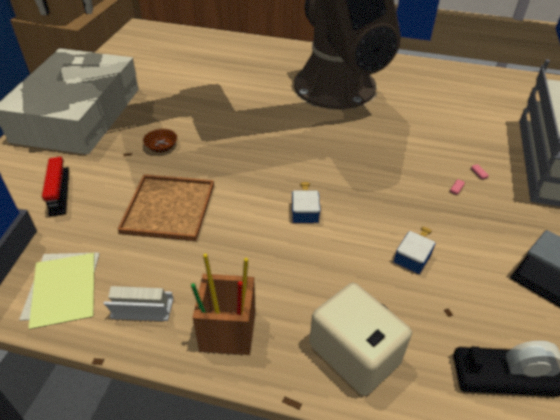

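View pics/side0.png

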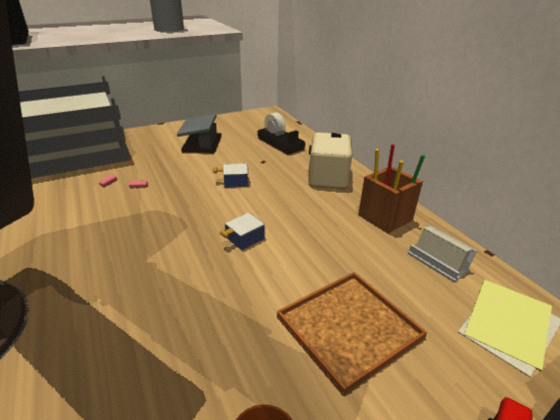

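The scene shows tins with lids at about (306,200) and (415,247), bars at (305,185) and (426,231), and the tray at about (168,207). A tall beige box stands near the second tin. Next I measure them.

```bash
cat > h.py <<'E'
from station import get_state, eyes, arm
import cv2,numpy as np
def ray(n,uv,z,c=None):
    c=eyes.get_calibration(n);R=np.array(c["R"]);t=np.array(c["t"])
    d=R.T@np.array([(uv[0]-c["cx"])/c["fx"],(uv[1]-c["cy"])/c["fy"],1]);o=-R.T@t
    return (o+d*(z-o[2])/d[2])
def blobs(mask,roi,amin):
    m=np.zeros_like(mask);x0,y0,x1,y1=roi;m[y0:y1,x0:x1]=mask[y0:y1,x0:x1]
    cs,_=cv2.findContours(m,cv2.RETR_EXTERNAL,cv2.CHAIN_APPROX_NONE)
    return [c[:,0,:] for c in cs if cv2.contourArea(c)>=amin]
def top(n,cont,z):
    p=np.array([ray(n,q,z)[:2] for q in cont]);r=cv2.minAreaRect((p*1000).astype(np.float32))
    return np.round(r[0],1),np.round(r[1],1),round(r[2],1)
E
python3 - <<'E'
from h import *
for n,rois,tr,zb in(("scene",[(285,175,330,225),(390,222,442,275)],(115,170,220,245),0),("side",[(215,210,270,250),(205,158,252,190)],(270,270,430,390),0)):
    im=cv2.imread(f"pics/{n}0.png");h=cv2.cvtColor(im,cv2.COLOR_BGR2HSV)
    w=cv2.inRange(h,(0,0,140),(180,60,255));br=cv2.inRange(h,(15,170,90),(32,255,255))
    for r in rois:
        for c in blobs(w,r,40): print(n,"lid",c.mean(0),top(n,c,.038))
        for c in blobs(br,r,5): print(n,"bar",c.mean(0),top(n,c,.036))
    ck=cv2.inRange(h,(3,120,40),(13,255,190))
    for c in blobs(ck,tr,1500): print(n,"tray",c.mean(0),top(n,c,.012))
for uv in [(312,328),(358,286),(408,330)]: print("box top@.1",ray("scene",uv,.1))
for uv in [(313,345),(362,388),(400,355)]: print("box bot",ray("scene",uv,0))
E
```

```text
scene lid [305.87356322 200.43678161] (array([519.4,  29.7]), array([60.2, 56.2]), 15.3)
scene bar [304.875 185.25 ] (array([474.3,  18.1]), array([ 9.6, 12.9]), 15.3)
scene lid [416.1011236  245.84269663] (array([588.7, 259.2]), array([56.9, 62.1]), 71.1)
scene bar [424.78947368 231.26315789] (array([543.6, 274.3]), array([10.1, 15. ]), 83.4)
side lid [244.12820513 223.58974359] (array([520.1,  26.7]), array([60.3, 52.4]), 14.6)
side bar [226.2962963  231.74074074] (array([477.5,  20. ]), array([24., 21.]), 27.1)
side lid [235.06451613 168.77419355] (array([588.6, 253.5]), array([51.6, 57.9]), 70.5)
side bar [216.95238095 169.33333333] (array([544.3, 275.7]), array([24.3, 24.6]), 12.0)
side tray [350.38591549 331.91267606] (array([ 580.8, -255.1]), array([176.7, 165.4]), 7.8)
box top@.1 [0.8544097 0.1097602 0.1      ]
box top@.1 [0.75941686 0.16523837 0.1       ]
box top@.1 [0.82116148 0.24939738 0.1       ]
box bot [0.82277591 0.11048323 0.        ]
box bot [0.87739942 0.20062641 0.        ]
box bot [0.80431023 0.25376225 0.        ]
```

Request:
jog_arm(
  commands=[0.6, 0.02, 0.035, 0, 0, 0, -1, 0.04, 0.07, 0, 0, 0, -2, 0.6, 0.06, 0.105, 0, 0, 0, -3],
)

```text
schema error: expected a multiple of 7 numbers
```

Request:
jog_arm(
  commands=[0.6, 0.02, 0.035, 0, 0, 0, -1, 0.6, 0.04, 0.07, 0, 0, 0, -2, 0.6, 0.06, 0.105, 0, 0, 0, -3, 0.6, 0.08, 0.14, 0, 0, 0, -4, 0.6, 0.1, 0.175, 0, 0, 0, -4],
)

```text
clock: 0.52
ee_pos: [0.3258, -0.4594, 0.2261]
eef_rot: [3.141, -0.0, -2.872]
contact_force: [1.3, -0.4, 0.6]
gripper_width: 0.0598
```

Request:
jog_arm(
  commands=[0.6, 0.02, 0.035, 0, 0, 0, 0, 0.6, 0.04, 0.07, 0, 0, 0, 0, 0.6, 0.06, 0.105, 0, 0, 0, 0, 0.6, 0.08, 0.14, 0, 0, 0, 0, 0.6, 0.1, 0.175, 0, 0, 0, 0],
)

```text
clock: 0.93
ee_pos: [0.4259, -0.2842, 0.2265]
eef_rot: [3.141, 0.0, -2.871]
contact_force: [0.7, -0.7, 0.2]
gripper_width: 0.0528
```

Request:
jog_arm(
  commands=[0.6, 0.0, 0.035, -0.01, 0, 0, 0, 0.6, 0.0, 0.07, -0.02, 0, 0, 0, 0.6, 0.0, 0.105, -0.03, 0, 0, 0, 0.6, 0, 0.14, -0.04, 0, 0, 0, 0.6, 0, 0.175, -0.05, 0, 0, 0],
)

```text
clock: 1.35
ee_pos: [0.425, -0.1096, 0.1761]
eef_rot: [3.141, 0.0, -2.871]
contact_force: [1.6, 0.2, 0.1]
gripper_width: 0.0526
```

Request:
jog_arm(
  commands=[0.6, 0.012, 0.032, -0.01, 0, 0, 0, 0.6, 0.024, 0.063, -0.02, 0, 0, 0, 0.6, 0.036, 0.095, -0.03, 0, 0, 0, 0.6, 0.047, 0.126, -0.04, 0, 0, 0, 0.6, 0.047, 0.126, -0.05, 0, 0, 0],
)

```text
clock: 1.77
ee_pos: [0.4749, 0.019, 0.1263]
eef_rot: [-3.142, 0.002, -2.867]
contact_force: [0.9, -0.3, 0.8]
gripper_width: 0.0526
```

```bash
cat >> h.py <<'E'
from scipy.spatial.transform import Rotation as Ro
def wray(s,uv,z):
    c=eyes.get_calibration("wrist");T=np.array(c["tool_from_camera"]);R=Ro.from_euler("xyz",s["eef_rot"]).as_matrix()
    d=R@T[:3,:3]@np.array([(uv[0]-c["cx"])/c["fx"],(uv[1]-c["cy"])/c["fy"],1]);o=R@T[:3,3]+s["ee_pos"]
    return o+d*(z-o[2])/d[2]
def wtop(s,cont,z):
    p=np.array([wray(s,q,z)[:2] for q in cont]);r=cv2.minAreaRect((p*1000).astype(np.float32))
    return np.round(r[0],1),np.round(r[1],1),round(r[2],1)
E
python3 - <<'E'
from h import *
s=get_state();im=eyes.snapshot("wrist");cv2.imwrite("pics/w1.png",im);print(s["ee_pos"],s["eef_rot"])
h=cv2.cvtColor(im,cv2.COLOR_BGR2HSV)
w=cv2.inRange(h,(0,0,140),(180,60,255));br=cv2.inRange(h,(15,170,90),(32,255,255))
for c in blobs(w,(0,0,560,420),800): print("lid",c.mean(0),wtop(s,c,.038))
for c in blobs(br,(0,0,560,420),100): print("bar",c.mean(0),wtop(s,c,.042))
E
```

```text
[0.47485254 0.01898671 0.12629502] [-3.14158747e+00  1.92942907e-03 -2.86718053e+00]
lid [272.73459716 253.44075829] (array([505.9,  25.2]), array([28. , 52.6]), 15.7)
```

View pics/w1.png

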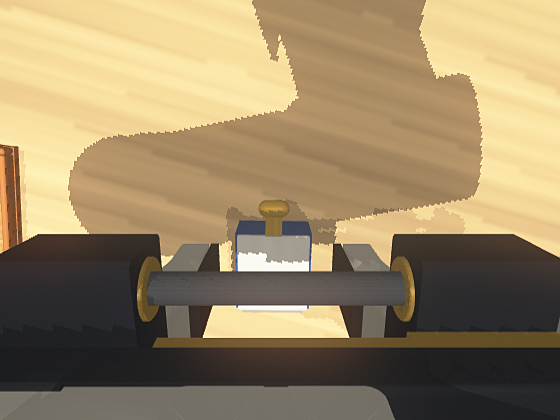

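The wrist view shows the bar at about (274,209), just above the tin, centred between the fingers and with nothing in the way. I cast that pixel to a point.

```bash
python3 - <<'E'
from h import *
s=get_state();print(s["clock"],s["ee_pos"])
for uv,z in [((274,209),.038),((261,209),.036),((288,209),.036),((274,236),.034),((238,262),.038),((310,262),.038)]: print(uv,np.round(wray(s,uv,z),4))
E
```

```text
1.8167 [0.47230949 0.01696031 0.12405926]
(274, 209) [0.47   0.0149 0.038 ]
(261, 209) [0.473  0.0062 0.036 ]
(288, 209) [0.4679 0.0245 0.036 ]
(274, 236) [0.4905 0.0206 0.034 ]
(238, 262) [5.153e-01 5.000e-04 3.800e-02]
(310, 262) [0.5012 0.0507 0.038 ]
```

Request:
jog_arm(
  commands=[0.6, -0.001, -0.002, -0.03, 0, 0, 0, 0.6, -0.001, -0.002, -0.06, 0, 0, 0, 0.6, -0.001, -0.002, -0.085, 0, 0, 0, 0.6, -0.001, -0.002, -0.106, 0, 0, 0, 0.6, -0.001, -0.002, -0.106, 0, 0, 0],
  grip_force=12,
)

```text
clock: 2.23
ee_pos: [0.4686, 0.0112, 0.0173]
eef_rot: [-3.141, -0.007, -2.872]
contact_force: [-0.3, -0.0, 0.0]
gripper_width: 0.0524
```

Request:
jog_arm(
  commands=[0.1, 0, 0, 0, 0, 0, 0, 0.1, 0, 0, 0, 0, 0, 0, 0.1, 0, 0, 0, 0, 0, 0, 0.1, 0, 0, 0, 0, 0, 0, 0.1, 0, 0, 0, 0, 0, 0],
)

```text
clock: 2.65
ee_pos: [0.4723, 0.0132, 0.0217]
eef_rot: [3.141, 0.002, -2.871]
contact_force: [-1.3, 2.0, 0.9]
gripper_width: 0.0249
```

Request:
jog_arm(
  commands=[0.1, 0, 0, 0, 0, 0, 0, 0.1, 0, 0, 0, 0, 0, 0, 0.1, 0, 0, 0, 0, 0, 0],
)

```text
clock: 2.9
ee_pos: [0.472, 0.0131, 0.0211]
eef_rot: [3.141, 0.001, -2.87]
contact_force: [-0.8, 1.3, 6.0]
gripper_width: 0.0202
```

Request:
jog_arm(
  commands=[0.1, 0.0002, 0, 0.004, 0, 0, 0, 0.1, 0.0006, 0.0002, 0.008, 0, 0, 0, 0.1, 0.0012, 0.0003, 0.012, 0, 0, 0, 0.1, 0.0019, 0.0005, 0.0159, 0, 0, 0, 0.1, 0.0029, 0.0008, 0.0197, 0, 0, 0],
)

```text
clock: 3.32
ee_pos: [0.4744, 0.0136, 0.0406]
eef_rot: [3.142, -0.0, -2.871]
contact_force: [-0.2, 0.2, 0.3]
gripper_width: 0.0203
```

Request:
jog_arm(
  commands=[0.1, 0.0012, 0.0003, 0.0038, 0, 0, 0, 0.1, 0.0024, 0.0007, 0.0076, 0, 0, 0, 0.1, 0.004, 0.0011, 0.0112, 0, 0, 0, 0.1, 0.0056, 0.0015, 0.0149, 0, 0, 0, 0.1, 0.0075, 0.0021, 0.0184, 0, 0, 0],
)

```text
clock: 3.73
ee_pos: [0.4817, 0.0156, 0.0589]
eef_rot: [-3.142, -0.001, -2.871]
contact_force: [-2.1, -0.3, -1.1]
gripper_width: 0.0201
```

Request:
jog_arm(
  commands=[0.1, 0.002, 0.0006, 0.0034, 0, 0, 0, 0.1, 0.0041, 0.0011, 0.0067, 0, 0, 0, 0.1, 0.0066, 0.0018, 0.0099, 0, 0, 0, 0.1, 0.009, 0.0025, 0.013, 0, 0, 0, 0.1, 0.0117, 0.0032, 0.0159, 0, 0, 0],
)

```text
clock: 4.15
ee_pos: [0.4938, 0.019, 0.0749]
eef_rot: [-3.142, -0.0, -2.871]
contact_force: [-1.4, 1.1, 1.7]
gripper_width: 0.0199
```

Request:
jog_arm(
  commands=[0.1, 0, 0, 0, 0, 0, 0, 0.1, 0, 0, 0, 0, 0, 0, 0.1, 0, 0, 0, 0, 0, 0],
)

```text
clock: 4.4
ee_pos: [0.4933, 0.0188, 0.0745]
eef_rot: [3.142, -0.001, -2.871]
contact_force: [-3.9, 0.1, 2.3]
gripper_width: 0.02
```

```bash
python3 - <<'E'
from h import *
im=eyes.snapshot("side");cv2.imwrite("pics/s1.png",cv2.resize(im[120:290,130:330],None,fx=3,fy=3))
E
```

```text
(no output)
```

View pics/s1.png

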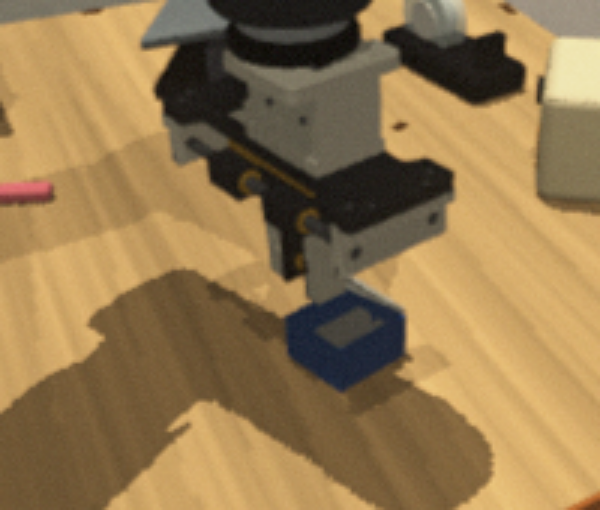

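The side crop shows the lid open, held between the fingers, and the tin still standing flat. I release it and look.

Request:
jog_arm(
  commands=[0.5, 0, 0, 0, 0, 0, 0, 0.5, 0, 0, 0, 0, 0, 0, 0.5, 0, 0, 0, 0, 0, 0, 0.5, 0, 0, 0, 0, 0, 0, 0.5, 0, 0, 0, 0, 0, 0],
)

```text
clock: 4.87
ee_pos: [0.494, 0.0191, 0.0746]
eef_rot: [-3.142, 0.001, -2.87]
contact_force: [-0.5, 0.8, -1.1]
gripper_width: 0.0432
```

Request:
jog_arm(
  commands=[0.5, 0, 0, 0.02, 0, 0, 0, 0.5, 0, 0, 0.05, 0, 0, 0, 0.5, 0, 0, 0.085, 0, 0, 0, 0.5, 0, 0.03, 0.1, 0, 0, 0, 0.5, 0, 0.06, 0.11, 0, 0, 0],
)

```text
clock: 5.28
ee_pos: [0.4949, 0.0792, 0.1875]
eef_rot: [3.141, 0.005, -2.873]
contact_force: [0.8, 1.1, 0.3]
gripper_width: 0.0438
```

```bash
python3 - <<'E'
from h import *
im=eyes.snapshot("side");cv2.imwrite("pics/s2.png",cv2.resize(im[120:290,130:330],None,fx=3,fy=3))
E
```

```text
(no output)
```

View pics/s2.png

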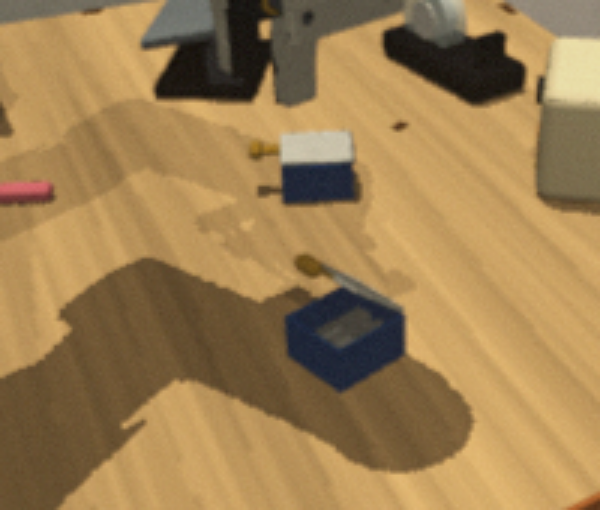

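Tin 1, the nearer one in the middle, kept its lid up at about 40°, so it is the stiff one and tin 2 is free. I go to tin 2's bar.

Request:
jog_arm(
  commands=[0.6, 0.01, 0.038, 0, 0, 0, -6.9, 0.6, 0.02, 0.076, 0, 0, 0, -13.8, 0.6, 0.03, 0.115, 0, 0, 0, -20.7, 0.6, 0.04, 0.155, 0, 0, 0, -27.6, 0.6, 0.047, 0.193, 0, 0, 0, -34.5],
)

```text
clock: 5.75
ee_pos: [0.5412, 0.2741, 0.1845]
eef_rot: [3.141, 0.0, 2.805]
contact_force: [1.4, 0.3, 0.4]
gripper_width: 0.0525
```

Request:
jog_arm(
  commands=[0.6, 0, 0, -0.03, 0, 0, 0, 0.6, 0, 0, -0.06, 0, 0, 0, 0.6, 0, 0, -0.06, 0, 0, 0, 0.6, 0, 0, -0.06, 0, 0, 0],
)

```text
clock: 6.08
ee_pos: [0.5399, 0.2712, 0.1233]
eef_rot: [-3.138, -0.002, 2.811]
contact_force: [0.4, -0.0, 0.4]
gripper_width: 0.0528
```

```bash
python3 - <<'E'
from h import *
s=get_state();im=eyes.snapshot("wrist");cv2.imwrite("pics/w2.png",im);print(s["ee_pos"],s["eef_rot"])
h=cv2.cvtColor(im,cv2.COLOR_BGR2HSV)
br=cv2.inRange(h,(12,140,70),(32,255,255));
for c in blobs(br,(230,170,330,240),40): 
  x0,y0=c.min(0);x1,y1=c.max(0);print(x0,y0,x1,y1,wray(s,((x0+x1)/2,(y0+y1)/2),.038))
E
```

```text
[0.53989082 0.27115675 0.12330121] [-3.13783386e+00 -1.60800053e-03  2.81090928e+00]
268 206 298 239 [0.54811694 0.27335717 0.038     ]
```

View pics/w2.png

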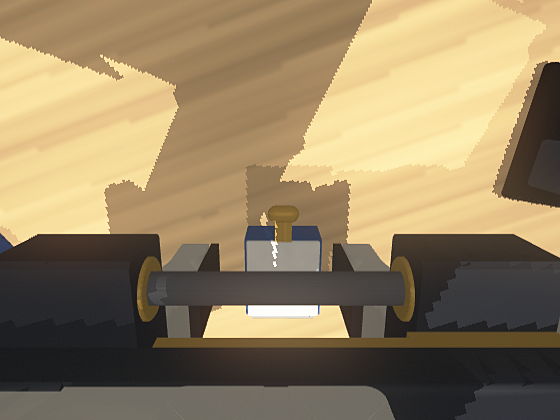

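The bar is at about (283,214), with the tin square in the view (columns 246–320).

```bash
python3 - <<'E'
from h import *
s=get_state();print(s["ee_pos"],s["eef_rot"])
for uv,z in [((283.5,214),.038),((247,262),.038),((320,262),.038)]: print(uv,np.round(wray(s,uv,z),4))
E
```

```text
[0.54102076 0.27174372 0.12515729] [-3.14070179e+00  3.16036026e-04  2.81085056e+00]
(283.5, 214) [0.5442 0.2763 0.038 ]
(247, 262) [0.57   0.2395 0.038 ]
(320, 262) [0.5873 0.2898 0.038 ]
```

Request:
jog_arm(
  commands=[0.6, 0.002, 0.004, -0.03, 0, 0, 0, 0.6, 0.002, 0.004, -0.06, 0, 0, 0, 0.6, 0.002, 0.004, -0.085, 0, 0, 0, 0.6, 0.002, 0.004, -0.106, 0, 0, 0, 0.6, 0.002, 0.004, -0.106, 0, 0, 0],
)

```text
clock: 6.55
ee_pos: [0.5419, 0.2747, 0.0168]
eef_rot: [-3.139, -0.002, 2.809]
contact_force: [-1.2, -0.7, 0.1]
gripper_width: 0.0529
```

Request:
jog_arm(
  commands=[0.1, 0, 0, 0, 0, 0, 0, 0.1, 0, 0, 0, 0, 0, 0, 0.1, 0, 0, 0, 0, 0, 0, 0.1, 0, 0, 0, 0, 0, 0, 0.1, 0, 0, 0, 0, 0, 0],
)

```text
clock: 6.97
ee_pos: [0.5433, 0.2765, 0.02]
eef_rot: [3.14, 0.001, 2.811]
contact_force: [0.2, -0.2, 0.0]
gripper_width: 0.0245
```

Request:
jog_arm(
  commands=[0.1, 0, 0, 0, 0, 0, 0, 0.1, 0, 0, 0, 0, 0, 0, 0.1, 0, 0, 0, 0, 0, 0, 0.1, 0, 0, 0, 0, 0, 0],
)

```text
clock: 7.3
ee_pos: [0.543, 0.2762, 0.0193]
eef_rot: [3.141, 0.001, 2.811]
contact_force: [-1.1, -0.1, 6.0]
gripper_width: 0.0206
```

Request:
jog_arm(
  commands=[0.1, 0.0002, -0.0001, 0.004, 0, 0, 0, 0.1, 0.0006, -0.0002, 0.008, 0, 0, 0, 0.1, 0.0011, -0.0004, 0.012, 0, 0, 0, 0.1, 0.0019, -0.0007, 0.0159, 0, 0, 0, 0.1, 0.0028, -0.001, 0.0197, 0, 0, 0],
)

```text
clock: 7.72
ee_pos: [0.5454, 0.275, 0.0386]
eef_rot: [3.141, -0.0, 2.81]
contact_force: [0.9, 1.3, 0.0]
gripper_width: 0.0204
```

Request:
jog_arm(
  commands=[0.1, 0.0011, -0.0004, 0.0038, 0, 0, 0, 0.1, 0.0024, -0.0008, 0.0076, 0, 0, 0, 0.1, 0.0039, -0.0013, 0.0112, 0, 0, 0, 0.1, 0.0055, -0.0019, 0.0149, 0, 0, 0, 0.1, 0.0074, -0.0025, 0.0184, 0, 0, 0],
)

```text
clock: 8.13
ee_pos: [0.5529, 0.2724, 0.0571]
eef_rot: [-3.141, -0.0, 2.81]
contact_force: [-2.6, 1.7, 1.6]
gripper_width: 0.0203
```

Request:
jog_arm(
  commands=[0.1, 0.002, -0.0007, 0.0034, 0, 0, 0, 0.1, 0.0041, -0.0014, 0.0067, 0, 0, 0, 0.1, 0.0064, -0.0022, 0.0099, 0, 0, 0, 0.1, 0.0088, -0.003, 0.013, 0, 0, 0, 0.1, 0.0114, -0.0039, 0.0159, 0, 0, 0],
)

```text
clock: 8.55
ee_pos: [0.5645, 0.2683, 0.0729]
eef_rot: [-3.141, -0.0, 2.81]
contact_force: [-2.3, 1.1, 1.8]
gripper_width: 0.0202
```

Request:
jog_arm(
  commands=[0.1, 0, 0, 0, 0, 0, 0, 0.1, 0, 0, 0, 0, 0, 0, 0.5, 0, 0, 0, 0, 0, 0, 0.5, 0, 0, 0, 0, 0, 0, 0.5, 0, 0, 0, 0, 0, 0],
)

```text
clock: 8.97
ee_pos: [0.5644, 0.2685, 0.0724]
eef_rot: [-3.141, 0.0, 2.811]
contact_force: [-0.2, -0.1, 0.0]
gripper_width: 0.0352
```

Request:
jog_arm(
  commands=[0.5, 0, 0, 0, 0, 0, 0, 0.5, 0, 0, 0, 0, 0, 0, 0.5, 0, 0, 0, 0, 0, 0, 0.5, 0, 0, 0.02, 0, 0, 0, 0.5, 0, 0, 0.05, 0, 0, 0],
)

```text
clock: 9.38
ee_pos: [0.5625, 0.2672, 0.1199]
eef_rot: [-3.136, -0.004, 2.81]
contact_force: [0.4, 0.6, 0.0]
gripper_width: 0.0438
```

Request:
jog_arm(
  commands=[0.8, 0, 0, 0.02, 0, 0, 0, 0.8, 0, 0, 0.05, 0, 0, 0, 0.8, 0, 0, 0.05, 0, 0, 0, 0.8, 0, 0, 0.05, 0, 0, 0, 0.8, 0, 0, 0.05, 0, 0, 0],
)

```text
clock: 9.8
ee_pos: [0.564, 0.2685, 0.1724]
eef_rot: [3.141, -0.0, 2.81]
contact_force: [0.8, -0.7, -0.6]
gripper_width: 0.0685
```

```bash
python3 - <<'E'
from h import *
s=get_state();w=eyes.snapshot("wrist");im=eyes.snapshot("side");cv2.imwrite("pics/s3.png",np.hstack([cv2.resize(im[140:280,150:290],(420,420)),w[:,100:460]]))
print(s["ee_pos"],s["eef_rot"],s["gripper_width"])
E
```

```text
[0.56400937 0.26847641 0.17236972] [ 3.14130883e+00 -2.59929071e-04  2.81027247e+00] 0.06846858536716884
```

View pics/s3.png

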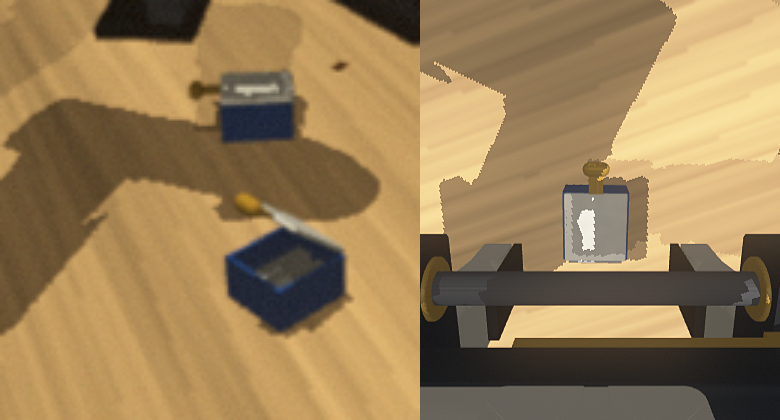

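Tin 2's lid has dropped shut and tin 1's is still up. In the wrist view the lid covers columns 243–308 and rows 193–263. I get its centre for the side grasp.

```bash
python3 - <<'E'
from h import *
s=get_state()
p=np.array([wray(s,uv,.038)[:2] for uv in [(244,193),(309,193),(309,263),(242,263)]]);print(p.round(4),p.mean(0))
print(wray(s,(275,171),.038))
c=[.0,.0]
E
```

```text
[[0.5519 0.2444]
 [0.5693 0.2949]
 [0.6285 0.2761]
 [0.6096 0.2212]] [0.58983273 0.25914221]
[0.54302094 0.27442243 0.038     ]
```

Request:
jog_arm(
  commands=[0.95, 0.013, -0.005, -0.03, 0, 0, 0, 0.95, 0.026, -0.01, -0.06, 0, 0, 0, 0.95, 0.026, -0.01, -0.09, 0, 0, 0, 0.95, 0.026, -0.01, -0.1, 0, 0, 0, 0.95, 0.026, -0.01, -0.1, 0, 0, 0],
  grip_force=25,
)

```text
clock: 10.32
ee_pos: [0.5881, 0.2568, 0.0685]
eef_rot: [-3.135, -0.004, 2.81]
contact_force: [0.4, -0.8, 0.4]
gripper_width: 0.0834
```

Request:
jog_arm(
  commands=[0.95, 0, 0, -0.015, 0, 0, 0, 0.95, 0, 0, -0.03, 0, 0, 0, 0.95, 0, 0, -0.045, 0, 0, 0, 0.95, 0, 0, -0.056, 0, 0, 0, 0.95, 0, 0, -0.062, 0, 0, 0],
)

```text
clock: 10.73
ee_pos: [0.5902, 0.2588, 0.0104]
eef_rot: [-3.141, 0.0, 2.811]
contact_force: [0.7, 0.1, -0.1]
gripper_width: 0.0836
```

Request:
jog_arm(
  commands=[0.4, 0, 0, 0, 0, 0, 0, 0.4, 0, 0, 0, 0, 0, 0, 0.4, 0, 0, 0, 0, 0, 0, 0.4, 0, 0, 0, 0, 0, 0, 0.4, 0, 0, 0, 0, 0, 0],
)

```text
clock: 11.15
ee_pos: [0.5907, 0.2589, 0.0114]
eef_rot: [3.14, 0.001, 2.811]
contact_force: [-1.1, 1.5, 2.6]
gripper_width: 0.056
```

Request:
jog_arm(
  commands=[0.4, 0, 0, 0, 0, 0, 0, 0.4, 0, 0, 0, 0, 0, 0, 0.4, 0, 0, 0, 0, 0, 0, 0.4, 0, 0, 0, 0, 0, 0],
)

```text
clock: 11.48
ee_pos: [0.5907, 0.2589, 0.0114]
eef_rot: [3.141, 0.001, 2.811]
contact_force: [-0.7, 0.2, 6.2]
gripper_width: 0.0562
```

Request:
jog_arm(
  commands=[0.4, 0, 0, 0.015, 0, 0, 0, 0.4, 0, 0, 0.045, 0, 0, 0, 0.4, 0, 0, 0.08, 0, 0, 0, 0.4, 0, 0, 0.115, 0, 0, 0, 0.4, 0, 0, 0.14, 0, 0, 0],
)

```text
clock: 11.9
ee_pos: [0.5904, 0.2585, 0.1529]
eef_rot: [3.141, 0.001, 2.81]
contact_force: [0.6, 0.2, -3.6]
gripper_width: 0.0559
```

Request:
jog_arm(
  commands=[0.4, 0, -0.02, 0.01, 0, 0, 1, 0.4, 0, -0.055, 0.02, 0, 0, 3, 0.4, 0, -0.09, 0.02, 0, 0, 5, 0.4, 0, -0.125, 0.02, 0, 0, 7, 0.4, 0, -0.16, 0.02, 0, 0, 9],
)

```text
clock: 12.32
ee_pos: [0.5891, 0.097, 0.1699]
eef_rot: [-3.141, -0.001, 2.969]
contact_force: [1.0, 0.7, -4.9]
gripper_width: 0.0556
```

Request:
jog_arm(
  commands=[0.4, 0, -0.035, 0, 0, 0, 2, 0.4, 0, -0.07, 0, 0, 0, 4, 0.4, 0, -0.105, 0, 0, 0, 6, 0.4, 0, -0.14, 0, 0, 0, 8, 0.4, 0, -0.175, 0, 0, 0, 10],
)

```text
clock: 12.73
ee_pos: [0.5891, -0.0781, 0.1697]
eef_rot: [3.141, -0.002, -3.14]
contact_force: [1.1, 0.4, -3.1]
gripper_width: 0.0561
```

Request:
jog_arm(
  commands=[0.4, -0.002, -0.035, 0, 0, 0, 2, 0.4, -0.004, -0.07, 0, 0, 0, 4, 0.4, -0.006, -0.105, 0, 0, 0, 6, 0.4, -0.008, -0.14, 0, 0, 0, 8, 0.4, -0.01, -0.165, 0, 0, 0, 8],
)

```text
clock: 13.15
ee_pos: [0.5789, -0.2439, 0.1695]
eef_rot: [3.141, -0.002, -3.001]
contact_force: [1.6, 0.9, -3.8]
gripper_width: 0.0556
```

Request:
jog_arm(
  commands=[0.4, 0, -0.014, -0.02, 0, 0, 0, 0.4, 0, -0.014, -0.05, 0, 0, 0, 0.4, 0, -0.014, -0.08, 0, 0, 0, 0.4, 0, -0.014, -0.1, 0, 0, 0, 0.4, 0, -0.014, -0.1, 0, 0, 0],
)

```text
clock: 13.57
ee_pos: [0.5758, -0.2547, 0.0646]
eef_rot: [3.137, -0.009, -3.003]
contact_force: [-0.8, 0.1, -4.7]
gripper_width: 0.0557
```

```bash
python3 - <<'E'
from h import *
s=get_state();print(s["ee_pos"],s["eef_rot"],s["gripper_width"])
im=eyes.snapshot("scene");cv2.imwrite("pics/sc4.png",cv2.resize(im[100:280,90:350],None,fx=3,fy=3))
E
```

```text
[ 0.57584132 -0.25467627  0.06459021] [ 3.13746747 -0.009419   -3.00348038] 0.05567031345686397
```

View pics/sc4.png

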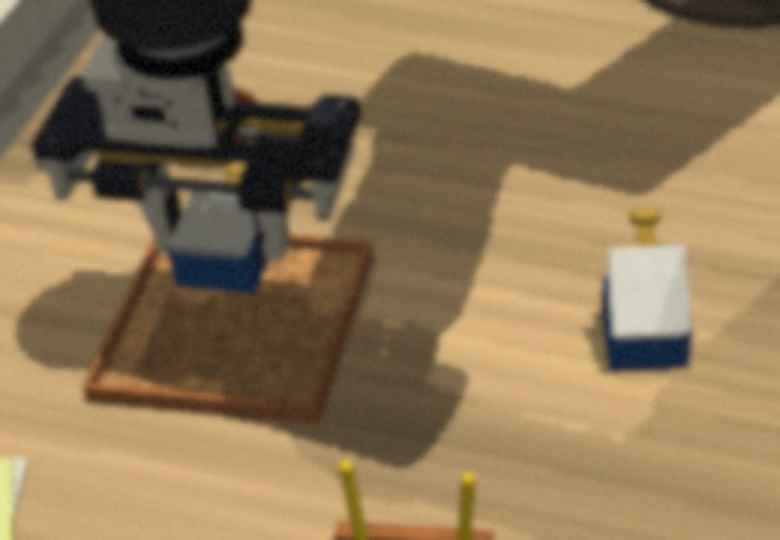

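The scene crop shows the tin held level over the tray and tin 1's lid still up. I check the tray centre from its corners in this view before lowering.

```bash
python3 - <<'E'
from h import *
p=np.array([ray("scene",(x/3+90,y/3+100),.016)[:2] for x,y in [(150,238),(374,243),(322,410),(86,388)]]);print(p.round(3),p.mean(0));print(get_state()["ee_pos"])
E
```

```text
[[ 0.528 -0.342]
 [ 0.49  -0.182]
 [ 0.656 -0.158]
 [ 0.678 -0.316]] [ 0.58809365 -0.2493824 ]
[ 0.57762027 -0.25512149  0.06747662]
```

Request:
jog_arm(
  commands=[0.4, 0, 0, -0.01, 0, 0, 0, 0.4, 0, 0, -0.02, 0, 0, 0, 0.4, 0, 0, -0.03, 0, 0, 0, 0.4, 0, 0, -0.03, 0, 0, 0, 0.4, 0, 0, -0.03, 0, 0, 0],
)

```text
clock: 14.03
ee_pos: [0.5799, -0.2553, 0.0402]
eef_rot: [3.141, -0.001, -3.001]
contact_force: [0.5, -0.2, -3.0]
gripper_width: 0.0558
```

Request:
jog_arm(
  commands=[0.4, 0.002, 0.002, -0.005, 0, 0, 0, 0.4, 0.002, 0.002, -0.01, 0, 0, 0, 0.4, 0.002, 0.002, -0.015, 0, 0, 0, 0.4, 0.002, 0.002, -0.019, 0, 0, 0, 0.4, 0.002, 0.002, -0.022, 0, 0, 0],
)

```text
clock: 14.45
ee_pos: [0.582, -0.2534, 0.0179]
eef_rot: [3.141, -0.001, -3.002]
contact_force: [-0.3, 0.3, -4.0]
gripper_width: 0.0555
```

Request:
jog_arm(
  commands=[0.4, 0, 0, 0, 0, 0, 0, 0.4, 0, 0, 0, 0, 0, 0],
)

```text
clock: 14.62
ee_pos: [0.5821, -0.2535, 0.0183]
eef_rot: [3.142, -0.0, -3.002]
contact_force: [0.5, -0.4, -3.9]
gripper_width: 0.0562
```

Now about 1 mm above the floor. I open moderately, retreat and check.

Request:
jog_arm(
  commands=[0.82, 0, 0, -0.001, 0, 0, 0, 0.82, 0, 0, -0.001, 0, 0, 0, 0.82, 0, 0, -0.001, 0, 0, 0, 0.82, 0, 0, -0.001, 0, 0, 0, 0.82, 0, 0, -0.001, 0, 0, 0],
)

```text
clock: 15.03
ee_pos: [0.5826, -0.2536, 0.018]
eef_rot: [-3.141, 0.001, -3.001]
contact_force: [0.2, 0.4, 0.0]
gripper_width: 0.0716
```

Request:
jog_arm(
  commands=[0.82, 0, 0, 0.01, 0, 0, 0, 0.82, 0, 0, 0.03, 0, 0, 0, 0.82, 0, 0, 0.06, 0, 0, 0, 0.82, 0, 0, 0.095, 0, 0, 0, 0.82, 0, 0, 0.13, 0, 0, 0],
)

```text
clock: 15.45
ee_pos: [0.5818, -0.2535, 0.1496]
eef_rot: [3.142, -0.001, -3.001]
contact_force: [0.7, 0.3, -0.3]
gripper_width: 0.0716
```

Request:
jog_arm(
  commands=[0.82, 0, -0.04, 0.01, 0, 0, 0, 0.82, -0.02, -0.07, 0.02, 0, 0, 0, 0.82, -0.05, -0.09, 0.03, 0, 0, 0, 0.82, -0.08, -0.11, 0.04, 0, 0, 0, 0.82, -0.11, -0.13, 0.05, 0, 0, 0],
)

```text
clock: 15.87
ee_pos: [0.4708, -0.3843, 0.1988]
eef_rot: [-3.141, 0.0, -3.001]
contact_force: [1.3, -0.5, -0.2]
gripper_width: 0.072
```

Request:
jog_arm(
  commands=[0.82, -0.03, -0.02, 0, 0, 0, 0, 0.82, -0.06, -0.04, 0, 0, 0, 0, 0.82, -0.06, -0.06, 0, 0, 0, 0, 0.82, -0.06, -0.06, 0, 0, 0, 0, 0.82, -0.06, -0.06, 0, 0, 0, 0],
)

```text
clock: 16.28
ee_pos: [0.4116, -0.4444, 0.1984]
eef_rot: [-3.141, 0.001, -3.004]
contact_force: [0.5, -0.3, 0.0]
gripper_width: 0.0719
```

```bash
python3 - <<'E'
from h import *
s=get_state();print(s["ee_pos"],s["contact_force"],s["clock"])
a=eyes.snapshot("scene");b=eyes.snapshot("side")
cv2.imwrite("pics/f.png",np.hstack([cv2.resize(a[130:270,110:340],(400,243)),cv2.resize(b[190:400,200:440],(400,350))[:243]]) if 0 else np.vstack([cv2.resize(a[150:260,110:340],(600,287)),cv2.resize(b[200:390,190:430],(375,297)) .repeat(1,0) if 0 else cv2.copyMakeBorder(cv2.resize(b[200:390,190:430],(375,297)),0,0,0,225,0)]))
h=cv2.cvtColor(a,cv2.COLOR_BGR2HSV);w=cv2.inRange(h,(0,0,120),(180,70,255))
for c in blobs(w,(125,175,215,240),40): print("lid",top("scene",c,.0435))
E
```

```text
[ 0.4116116  -0.44441773  0.19844179] [ 0.48267243 -0.28396448  0.04460465] 16.2833
lid (array([ 580.8, -254.1]), array([64.2, 55.2]), 7.9)
```

View pics/f.png

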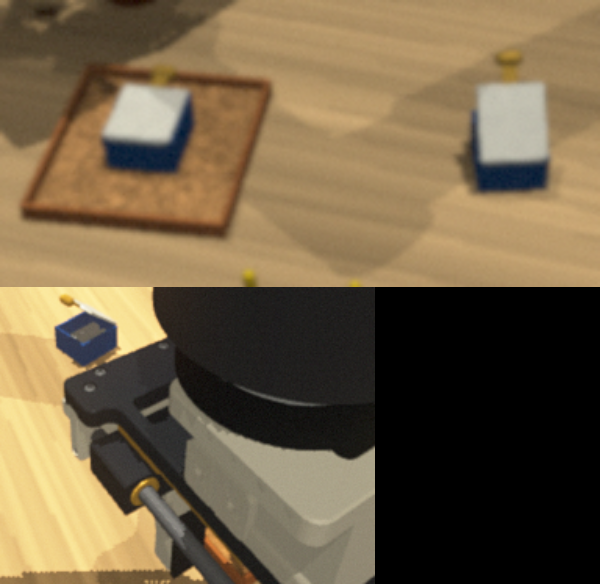

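The tin sits shut and flat in the tray, with its lid centre at (0.581, -0.254). The stiff tin still stands with its lid up, and the arm is clear of both.

```bash
python3 -c "
from station import arm
print(arm.finish_job())"
```

```text
the job is handed in; nothing more can be done
None
```

The job is done and handed in, with the robot clock at about 16.4 s; the hand-in gives no verdict.

- **Finding the stiff lid:** I lifted both lids by their bars to about 0.75 rad and let go. The middle tin's lid stayed up, so it is the stiff one; the other tin's lid fell shut.
- **Moving the free tin:** I gripped it by its two sides and set it down in the middle of the cork tray.
- **Last checks:** The scene view showed the free tin shut and flat in the tray, with its lid centre at about (0.581, -0.254) m. My two tray measurements put the tray's centre at (0.581, -0.255) and (0.588, -0.249) m, so they differ by about 9 mm, well inside the margin. The stiff tin looked unmoved with its lid still about 40° open; I judged both by eye. The gripper was clear, with contact force near zero. The arm blocked the tray in the last side view, so that check rests on the scene view alone.

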